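# Find the loose filter hatch and push it open

## Robot

A 6-joint arm with a two-finger parallel gripper is mounted at the origin on the work surface. World frame = base frame: x ahead of the robot, y to its left, z up, the work surface at z = 0. Lengths are in m, angles in rad, forces in N, time in s.
With the tool pointing down it reaches from about 0.3 to 0.775 m from the base axis. Payload 14.6 kg.
Tool frame: the origin (TCP) lies midway between the tips of the shut fingers; the grasp point (between the pads) lies 19 mm behind it (ctrl.tcp_to_grasp is the z of the grasp point in the tool frame, in m); z points along the fingers, y is the line along which they close (so a half turn about z gives the same grasp; the last joint's range is limited). The gripper opens to 94 mm and grips with 3 to 60 N. Pads are 16 mm wide; open, the fingers measure 119 mm over their backs; the gripper's body (75 mm by 177 mm) begins 78 mm behind the grasp point.
Start: joints at [1.229, 0.3, 1.521, -0, 1.321, -0.067], TCP at [0.149, 0.529, 0.205] pointing down, gripper open.
Joint ranges: [-3.03, 3.03], [-0.79, 2.21], [0.23, 2.52], [-1.04, 4.18], [0, 3.07], [-2.55, 2.55]. Speed limits (rad/s): [2.22, 2.22, 2.57, 3.14, 3.14, 3.14].

## Interface

Orientations are given as [roll, pitch, yaw] about the fixed x, y, z axes, in that order (R = Rz(yaw) Ry(pitch) Rx(roll)).
In Python, from station import monitor, camera, ctrl gives the robot as it stands.
- The arm moves only by the tool apply_moves, never from a script. Its argument "plan" is one flat list of numbers, 4 for each row, row after row: the shift along the tool's x, y, z in mm, then the turn about the tool's z in rad. In form: [dx, dy, dz, spin, dx, dy, dz, spin, ...]. A call has 1 to 20 rows; each row shifts and turns the commanded pose from where the row before left it, along the tool's axes as they then stand; what a row does not reach is not made up. A row lasts 1/10 s, in which the tool goes at most 50 mm and 8.59 degrees, less where a joint would pass 70% of its speed; a pose out of reach is approached as far as the arm can. A call is refused whole if a number of a shift passes 50 or a number of a turn 0.15, either way. A call with a gripper value outside its range is refused whole. "hand" is the gripper command: -1 is shut, 1 is fully open, values between are in proportion, set as the call begins (left out, the last holds). The fingers move at their own pace and stop on an object; "squeeze" is the grip in N (left out, the last holds). Time passes only in rows, so rows that do not move let the fingers close. It gives the time, the measured TCP pose, the force, the opening and the grip force at its end, in the units of the state.
- monitor.get_obs(): the state, without advancing time (a new reading comes with each control period).
- camera(name): name is "side" or "top" or "wrist"; returns a dict with "image" (384x512x3 uint8, red, green, blue), "range_z" (384x512 float32, m along the optical axis (not along the pixel's ray), 0 where there is no reading), "mtx" (3x3 intrinsics, pixels), "rvec" (rotation vector, rad) and "tvec" (3), from world to camera coordinates, as OpenCV has them. Camera axes: x right, y down, z forward; pixel columns grow to the right and rows downward; lengths in m; the calibration is good to about 2 mm. The wrist camera is an equidistant fisheye: a pixel r from the principal point sees the ray r / f radians off the axis. A picture is of the moment at which its call begins.
- ctrl.hand_in(): hands the job in; it is judged then, once.
The state is a dict: "time_s": time; "qpos": joint angles; "joint_vel": joint speeds; "tau": joint torques, N m; "ee_pos": TCP position; "eef_rot": TCP orientation; "force": force on the tool from outside, world axes, zero at the start; "moment": the same for the moment, N m; "grip_width": finger opening in m; "grip_force": force on a finger pad.
Only numpy, scipy, OpenCV 4.12 (cv2) and the standard library are available. Lean on these libraries where they do the work, as an engineer would, in place of code of your own. Each camera call takes 0.05 s, during which the arm holds its last target. There are 200 camera calls.

## Task

One of the four identical hatches on the blue extraction duct has lost its catch: press gently on the black marks, one hatch after another, until you find the one that rocks. Then push its raised far edge over with the fingertips until the hatch stands upright, and leave it open with the hand clear. Only press and push, gently, never hard, and leave the mould insert, jar, screwdriver and cup where they are.

Things in the scene. Friction and masses are not known exactly. Their poses are not given: they have to be found in the camera images.
- duct: blue steel extraction duct fixed to the bench, 170 (x) x 480 (y) x 80 mm high, flat top at z = 80. Origin on the bench under the middle of the row of hatches; +x points away from the robot across the row, +y along the row to the robot's left. It spans y = -190 to +290; beyond y = 170 is a plain deck without hatches. A flat rim 25 mm wide lies behind the hatches (+x)
- hatch_1 (a joint): hatch 1 of 4 (1 = robot's right): flush aluminium plate 120 (x) x 75 (y) x 6 mm, centre x = 0, y = -130.5 mm of the duct. Angle in rad: 0 shut, 1.57 upright, 1.70 stop. Pivot line along y at x = -15, z = 77 mm: the near end (45 mm) sinks, the far end (75 mm) rises. Caught: springs down 1 to 3 mm at its pad and returns. Loose: tips under 2 to 8 N on the pad; stiff hinge, stays where left
- pad_1 (a point): black round press mark, 24 mm across, on top of hatch 1, 30 mm to the near side (-x) of its pivot line; moves with the hatch. Under a loose hatch the duct is clear to 45 mm below its top
- edge_1 (a point): middle of the far edge of hatch 1, 75 mm beyond the pivot line (+x), mid-thickness; it rises as the near end is pressed down and is 75 mm above the pivot when upright
- hatch_2 (a joint): hatch 2 of 4 (1 = robot's right): flush aluminium plate 120 (x) x 75 (y) x 6 mm, centre x = 0, y = -43.5 mm of the duct. Angle in rad: 0 shut, 1.57 upright, 1.70 stop. Pivot line along y at x = -15, z = 77 mm: the near end (45 mm) sinks, the far end (75 mm) rises. Caught: springs down 1 to 3 mm at its pad and returns. Loose: tips under 2 to 8 N on the pad; stiff hinge, stays where left
- pad_2 (a point): black round press mark, 24 mm across, on top of hatch 2, 30 mm to the near side (-x) of its pivot line; moves with the hatch. Under a loose hatch the duct is clear to 45 mm below its top
- edge_2 (a point): middle of the far edge of hatch 2, 75 mm beyond the pivot line (+x), mid-thickness; it rises as the near end is pressed down and is 75 mm above the pivot when upright
- hatch_3 (a joint): hatch 3 of 4 (1 = robot's right): flush aluminium plate 120 (x) x 75 (y) x 6 mm, centre x = 0, y = 43.5 mm of the duct. Angle in rad: 0 shut, 1.57 upright, 1.70 stop. Pivot line along y at x = -15, z = 77 mm: the near end (45 mm) sinks, the far end (75 mm) rises. Caught: springs down 1 to 3 mm at its pad and returns. Loose: tips under 2 to 8 N on the pad; stiff hinge, stays where left
- pad_3 (a point): black round press mark, 24 mm across, on top of hatch 3, 30 mm to the near side (-x) of its pivot line; moves with the hatch. Under a loose hatch the duct is clear to 45 mm below its top
- edge_3 (a point): middle of the far edge of hatch 3, 75 mm beyond the pivot line (+x), mid-thickness; it rises as the near end is pressed down and is 75 mm above the pivot when upright
- hatch_4 (a joint): hatch 4 of 4 (1 = robot's right): flush aluminium plate 120 (x) x 75 (y) x 6 mm, centre x = 0, y = 130.5 mm of the duct. Angle in rad: 0 shut, 1.57 upright, 1.70 stop. Pivot line along y at x = -15, z = 77 mm: the near end (45 mm) sinks, the far end (75 mm) rises. Caught: springs down 1 to 3 mm at its pad and returns. Loose: tips under 2 to 8 N on the pad; stiff hinge, stays where left
- pad_4 (a point): black round press mark, 24 mm across, on top of hatch 4, 30 mm to the near side (-x) of its pivot line; moves with the hatch. Under a loose hatch the duct is clear to 45 mm below its top
- edge_4 (a point): middle of the far edge of hatch 4, 75 mm beyond the pivot line (+x), mid-thickness; it rises as the near end is pressed down and is 75 mm above the pivot when upright
- insert: loose steel mould insert, 45 x 40 x 30 mm high, standing on the duct's deck; origin at its underside; leave alone
- jar: loose small amber glass jar, 40 mm across, 50 mm high, standing on the duct's deck; origin at its underside; leave alone
- driver: loose screwdriver, about 200 mm long, lying on the bench to the robot's right; leave alone
- cup: loose aluminium cup, 70 mm across, 85 mm high, standing on the bench to the right of the duct; origin at its underside; leave alone

How it is judged:
By the outcome, as a careful person would: the job done as asked, in the order asked, and still so for the second after the job is handed in, with the robot touching nothing.
It also fails if it takes over 61 s, if anything falls off the work surface, if the arm or the gripper's body presses on something with over 40 N, if the wrist force passes 120 N, or if a joint passes its speed limit or range.

## Working session

There is one attempt and no reset: what is moved stays moved. The work goes in short steps, Python scripts to look and compute and a tool call to move; the robot and the scene stay as the last step left them, time stands still between calls to the robot, and variables do not carry over. Pictures are saved under pics/ and viewed, at most 10 in all, crops included, and the job is handed in when it is done.

Besides the shell and the picture viewer there is one more tool, called as name(argument=value, ...), one argument or row to a line, values as JSON. apply_moves: Moves the arm, as the interface text tells. Its arguments: {"type":"object","properties":{"plan":{"type":"array","items":{"type":"number"}},"hand":{"type":"number"},"squeeze":{"type":"number"}},"required":["plan"]}

```bash
mkdir -p pics; ls; python3 - <<'E'
from station import monitor, camera, ctrl
import cv2,numpy as np
for n in ("top","side"):
    c=camera(n); cv2.imwrite(f"pics/{n}0.png",c["image"][:,:,::-1]); np.savez(f"{n}0.npz",**c)
    print(n,c["mtx"].tolist(),c["rvec"],c["tvec"])
o=monitor.get_obs(); print(o)
E
```

```text
pics
top [[366.79167364209474, 0.0, 256.24901510263373], [0.0, 366.79167364209474, 188.727918648593], [0.0, 0.0, 1.0]] [ 2.14140976 -2.15016193  0.10973529] [-0.01935007  0.454771    0.93734251]
side [[455.1756885401438, 0.0, 256.5312913465461], [0.0, 455.1756885401438, 189.6817977860492], [0.0, 0.0, 1.0]] [ 2.10906168 -0.61727618  0.29494306] [-0.40885733  0.17913582  1.10277172]
{'time_s': 0.1, 'qpos': array([ 1.22940224e+00,  3.00413681e-01,  1.52148218e+00, -4.56335189e-06,
        1.32072865e+00, -6.66190442e-02]), 'joint_vel': array([-8.00262805e-06, -6.98729913e-04,  1.89918307e-04,  2.18109187e-03,
        8.92017690e-04,  1.21339073e-03]), 'tau': array([ 1.11662896e-03, -5.32633567e+01, -3.53293526e+01,  7.09792902e-02,
        2.33358733e-02, -6.72897727e-05]), 'ee_pos': array([0.14916913, 0.52914772, 0.20495967]), 'eef_rot': array([-3.14056280e+00, -6.42797464e-05,  2.86681871e+00]), 'force': array([ 0.90440056, -1.09686795,  0.6853759 ]), 'moment': array([-0.00804445, -0.02007425,  0.02110654]), 'grip_force': 0.0, 'grip_width': 0.09397832586546198}
```

View pics/top0.png

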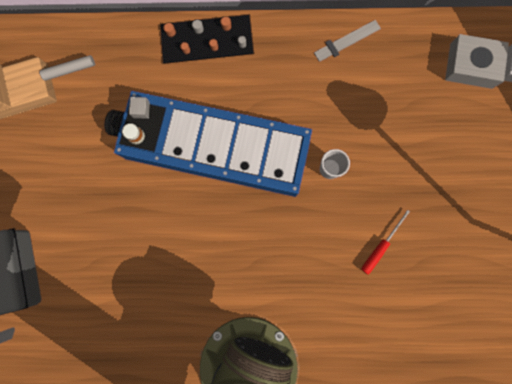

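View pics/side0.png

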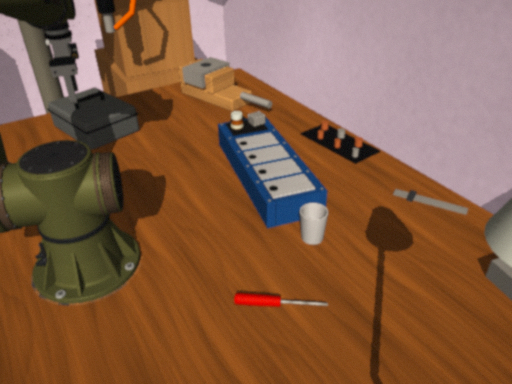

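The top view shows the duct's four black pads at about (178,151), (211,158), (245,165) and (278,173), numbered 4 to 1. The jar is at (132,133), the insert at (139,106) and the cup at (335,163). The side view agrees. Next I measure the pads.

```bash
cat > h.py <<'E'
import cv2,numpy as np
def ray(c,uv,z):
    R=cv2.Rodrigues(np.array(c["rvec"],float))[0]; o=-R.T@np.ravel(c["tvec"])
    d=R.T@np.linalg.inv(c["mtx"])@np.array([uv[0],uv[1],1.]); return o+d*(z-o[2])/d[2]
def depthpt(c,uv):
    R=cv2.Rodrigues(np.array(c["rvec"],float))[0]; o=-R.T@np.ravel(c["tvec"])
    r=c["range_z"]; u,v=map(int,np.round(uv)); return o+R.T@np.linalg.inv(c["mtx"])@np.array([u,v,1.])*r[v,u]
def proj(c,p):
    return cv2.projectPoints(np.array(p,float).reshape(-1,3),np.array(c["rvec"],float),np.array(c["tvec"],float),c["mtx"],None)[0][:,0]
def blobs(m,lo,hi):
    n,_,s,ce=cv2.connectedComponentsWithStats(m.astype(np.uint8)); return [ce[i] for i in range(1,n) if lo<=s[i,4]<=hi]
E
python3 - <<'E'
from h import *
for n,seeds in (("top",[(278,173),(245,165),(211,158),(178,151)]),("side",[(273,188),(261,172),(252,157),(243,143)])):
    c=dict(np.load(n+"0.npz")); g=c["image"].max(2).astype(float); P=[]
    for u,v in seeds:
        w=g[v-7:v+8,u-7:u+8]; k=blobs(w<90,8,120); k=min(k,key=lambda a:np.hypot(*(a-7))) 
        uv=k+[u-7,v-7]; p=ray(c,uv,.08); P.append(p); print(n,uv.round(1),p.round(4),depthpt(c,uv).round(4))
    P=np.array(P); d=np.diff(P,axis=0)[:,:2]; print(np.hypot(*d.T), np.degrees(np.arctan2(*(P[3]-P[0])[[1,0]]))-90)
    m=cv2.cvtColor(c["image"],cv2.COLOR_RGB2HSV); b=(m[...,0]>100)&(m[...,0]<125)&(m[...,1]>130)&(m[...,2]>50)
    cn=max(cv2.findContours(b.astype(np.uint8),0,2)[0],key=cv2.contourArea); r=cv2.minAreaRect(cn); print([ray(c,q,.08).round(3)[:2].tolist() for q in cv2.boxPoints(r)])
E
```

```text
top [278.2 172.7] [ 0.4882 -0.0773  0.08  ] [ 0.4871 -0.0768  0.0824]
top [244.2 165.3] [0.5076 0.0077 0.08  ] [0.508  0.0081 0.0823]
top [210.5 158. ] [0.527  0.0929 0.08  ] [0.5271 0.0942 0.0797]
top [177.3 150.6] [0.5467 0.1778 0.08  ] [0.545  0.1777 0.083 ]
[0.08720544 0.08740853 0.08709961] -12.927592145514424
[[0.536, 0.342], [0.713, 0.312], [0.599, -0.163], [0.43, -0.122]]
side [272.9 187.8] [ 0.488  -0.0763  0.08  ] [ 0.4888 -0.0755  0.0784]
side [262.  171.3] [0.5074 0.0081 0.08  ] [0.5064 0.0063 0.0823]
side [251.8 156.3] [0.5265 0.0939 0.08  ] [0.5265 0.0926 0.0817]
side [242.7 142.9] [0.5452 0.1785 0.08  ] [0.5435 0.1734 0.0827]
[0.08668444 0.08788739 0.08664214] -12.667671434467806
[[0.507, 0.315], [0.819, 0.433], [0.58, -0.204], [0.381, -0.231]]
```

apply_moves(
  plan=[0,0,0,-0.051,-33,-18,0,0,-33,-18,0,0,-33,-18,0,0,-33,-18,0,0,-33,-18,0,0,-33,-18,0,0,-33,-18,0,0,-33,-18,0,0,-33,-18,0,0,-33,-18,0,0,-33,-18,0,0,-33,-18,0,0,-33,-18,0,0,-33,-18,20,0,0,0,40,0,0,0,30,0,0,0,0,0,0,0,0,0,0,0,0,0],
  hand=-1,
)

```text
time_s: 2.1
ee_pos: [0.5446, 0.1815, 0.1175]
eef_rot: [3.14, 0.002, 2.918]
force: [0.3, 0.0, -0.0]
grip_width: 0.0005
grip_force: 0.0
```

apply_moves(
  plan=[-2,-3,10,0,0,0,10,0,0,0,8,0,0,0,2,0,0,0,2,0,0,0,2,0,0,0,1,0,0,0,0,0],
)

```text
time_s: 2.9
ee_pos: [0.5451, 0.1778, 0.0805]
eef_rot: [3.142, 0.0, 2.918]
force: [1.4, 0.3, 0.4]
grip_width: 0.0005
grip_force: 0.0
```

apply_moves(
  plan=[0,0,1,0,0,0,1,0,0,0,0,0,0,0,0,0],
)

```text
time_s: 3.3
ee_pos: [0.5451, 0.1778, 0.0786]
eef_rot: [3.141, 0.0, 2.918]
force: [-1.8, 0.5, 3.9]
grip_width: 0.0002
grip_force: 2.0
```

apply_moves(
  plan=[0,0,1,0,0,0,0,0,0,0,0,0],
)

```text
time_s: 3.6
ee_pos: [0.5451, 0.1778, 0.0774]
eef_rot: [3.142, 0.0, 2.918]
force: [-0.7, 0.3, 2.8]
grip_width: 0.0006
grip_force: 1.8
```

apply_moves(
  plan=[0,0,1,0,0,0,0,0,0,0,0,0],
)

```text
time_s: 3.9
ee_pos: [0.5451, 0.1778, 0.0764]
eef_rot: [3.142, -0.0, 2.918]
force: [-1.7, 0.5, 3.0]
grip_width: 0.0007
grip_force: 1.5
```

apply_moves(
  plan=[0,0,1,0,0,0,0,0,0,0,0,0],
)

```text
time_s: 4.2
ee_pos: [0.5451, 0.1777, 0.0754]
eef_rot: [3.142, 0.0, 2.918]
force: [-0.8, 0.7, 2.7]
grip_width: 0.0003
grip_force: 1.5
```

Constant ~3 N and already 5 mm down, so this hatch is probably the loose one. I'll press further and watch the force.

apply_moves(
  plan=[0,0,1,0,0,0,1,0,0,0,1,0,0,0,1,0,0,0,0,0],
)

```text
time_s: 4.7
ee_pos: [0.5453, 0.1777, 0.0714]
eef_rot: [3.141, 0.0, 2.918]
force: [1.6, 0.3, 4.1]
grip_width: 0.0003
grip_force: 1.4
```

apply_moves(
  plan=[0,0,2,0,0,0,2,0,0,0,2,0,0,0,1,0,0,0,1,0,0,0,0,0],
)

```text
time_s: 5.3
ee_pos: [0.5449, 0.1777, 0.0632]
eef_rot: [-3.141, -0.001, 2.918]
force: [0.0, 1.0, 3.2]
grip_width: 0.0001
grip_force: 1.2
```

apply_moves(
  plan=[0,0,2,0,0,0,1,0,0,0,0,0,0,0,-10,0,0,0,-30,0,0,0,-35,0,0,0,-35,0,0,0,0,0,0,0,0,0],
)

```text
time_s: 6.2
ee_pos: [0.5451, 0.1777, 0.171]
eef_rot: [3.141, 0.001, 2.918]
force: [0.5, -0.2, -0.4]
grip_width: 0.0007
grip_force: 0.0
```

```bash
python3 - <<'E'
from station import camera
import cv2
a=camera("side")["image"][:,:,::-1]; b=camera("top")["image"][:,:,::-1]
cv2.imwrite("pics/1.png",cv2.hconcat([cv2.resize(a[60:240,180:340],None,fx=2.5,fy=2.5),cv2.resize(b[60:240,90:250],None,fx=2.5,fy=2.5)]))
E
```

```text
(no output)
```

View pics/1.png

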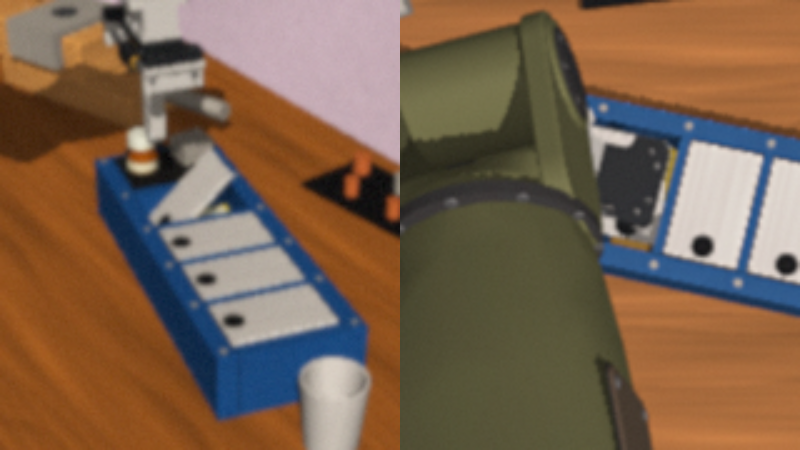

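The hatch 4 far edge stands up about 40° (edge near (205,165) in the left panel), and the others are flush. Next I go over it to the far side.

apply_moves(
  plan=[-20,0,0,0,-30,0,0,0,-30,0,0,0,-25,0,0,0,-10,0,0,0,0,0,0,0,0,0,0,0,0,0,20,0,0,0,30,0,0,0,20,0,0,0,5,0,0,0,0,0,0,0,0,0],
)

```text
time_s: 7.6
ee_pos: [0.6576, 0.1525, 0.0969]
eef_rot: [3.141, 0.002, 2.918]
force: [-0.7, 0.8, -0.1]
grip_width: 0.0006
grip_force: 0.0
```

apply_moves(
  plan=[5,0,0,0,4,0,0,0,3,0,0,0,2,0,0,0,2,0,0,0,2,0,0,0,2,0,0,0,2,0,0,0,0,0,0,0],
)

```text
time_s: 8.5
ee_pos: [0.6368, 0.1569, 0.0966]
eef_rot: [3.141, 0.003, 2.918]
force: [4.8, -2.0, 4.6]
grip_width: 0.0003
grip_force: 2.6
```

apply_moves(
  plan=[2,0,-1,0,2,0,-1,0,2,0,-1,0,2,0,-1,0,2,0,-1,0,2,0,-1,0,2,0,-1,0,2,0,-1,0,0,0,0,0],
)

```text
time_s: 9.4
ee_pos: [0.6197, 0.1608, 0.1034]
eef_rot: [-3.141, -0.001, 2.918]
force: [0.6, -0.0, 0.1]
grip_width: 0.0002
grip_force: 0.4
```

apply_moves(
  plan=[2,0,-1,0,2,0,-1,0,2,0,-1,0,2,0,-1,0,2,0,0,0],
)

```text
time_s: 9.9
ee_pos: [0.6102, 0.1629, 0.1075]
eef_rot: [-3.142, 0.0, 2.918]
force: [1.8, -1.1, 1.5]
grip_width: 0.0008
grip_force: 0.8
```

apply_moves(
  plan=[2,0,-1,0,2,0,-1,0,2,0,-1,0,2,0,-1,0,2,0,0,0,2,0,0,0,2,0,0,0,2,0,0,0,2,0,0,0,0,0,0,0],
)

```text
time_s: 10.9
ee_pos: [0.5925, 0.1669, 0.1114]
eef_rot: [-3.141, -0.0, 2.918]
force: [0.0, -0.7, -1.0]
grip_width: 0.0007
grip_force: 0.0
```

```bash
python3 - <<'E'
from station import camera
import cv2
a=camera("side")["image"][:,:,::-1]
cv2.imwrite("pics/2.png",cv2.resize(a[90:190,190:310],None,fx=5,fy=5))
E
```

```text
(no output)
```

View pics/2.png

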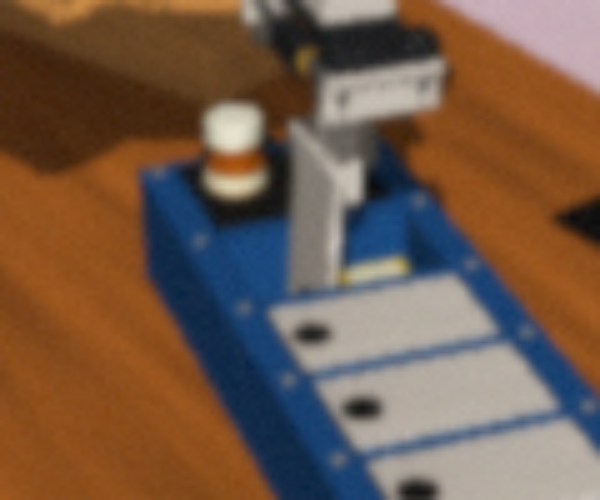

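The hatch is now at about 80° with the fingers behind its top edge. It needs a last 7 to 8 mm.

apply_moves(
  plan=[1,0,0,0,1,0,0,0,1,0,0,0,1,0,0,0,1,0,0,0,1,0,0,0,1,0,0,0,1,0,0,0,0,0,0,0,0,0,0,0],
)

```text
time_s: 11.95
ee_pos: [0.585, 0.1687, 0.1115]
eef_rot: [-3.142, -0.0, 2.918]
force: [1.4, 0.2, 1.3]
grip_width: 0.0006
grip_force: 0.6
```

apply_moves(
  plan=[-5,0,0,0,-15,0,0,0,-30,0,0,0,-20,0,0,0,0,0,0,0,0,0,-30,0,0,0,-40,0,0,0,-40,0,0,0,-40,0,0,-30,0,0,0,-40,0,0,0,-40,0,0,0,-40,0,0,0,-40,0,0,0,0,0,0,0,0,0,0],
)

```text
time_s: 13.55
ee_pos: [0.6108, -0.0324, 0.2615]
eef_rot: [3.141, -0.0, 2.917]
force: [-0.3, 0.3, 0.3]
grip_width: 0.0005
grip_force: 0.0
```

```bash
python3 - <<'E'
from station import camera
from h import *
a=camera("side"); b=camera("top"); np.savez("s3.npz",**a); np.savez("t3.npz",**b)
X=np.array([.975,-.2215]); Y=np.array([.2215,.975])
pad4=np.array([.5459,.1781]); piv=pad4+.03*X
ps=[]
for th in (1.4,1.57,1.7):
    for s in (-.0375,.0375):
        ps.append([*(piv+Y*s+X*.075*np.cos(th)),.077+.075*np.sin(th)])
print(proj(a,ps).round(1).tolist()); print(proj(b,ps).round(1).tolist())
for n,c in (("s",a),("t",b)):
  # depth points in hatch volume
  h,w=c["range_z"].shape; V,U=np.mgrid[:h,:w]; R=cv2.Rodrigues(np.array(c["rvec"],float))[0]; o=-R.T@np.ravel(c["tvec"])
  P=(np.stack([U,V,np.ones_like(U)],-1)@np.linalg.inv(c["mtx"]).T*c["range_z"][...,None])@R+o
  q=P[...,:2]-piv; x=q@X; y=q@Y; z=P[...,2]
  m=(abs(x)<.05)&(abs(y)<.034)&(z>.095)&(z<.16)&(c["range_z"]>0)
  print(n,m.sum()); 
  if m.sum()>5:
    f=np.polyfit(z[m],x[m],1); print(f, 'theta',np.pi/2+np.arctan(-f[0]), 'zmax',z[m].max(),'x',np.percentile(x[m],[5,50,95]))
i=a["image"][90:190,190:310,::-1]; j=b["image"][80:200,90:210,::-1]
cv2.imwrite("pics/3.png",cv2.hconcat([cv2.resize(i,(480,400)),cv2.resize(j,(320,400))]))
E
```

```text
[[259.6, 125.2], [251.5, 114.9], [255.5, 125.6], [247.6, 115.3], [252.4, 126.4], [244.6, 116.0]]
[[189.8, 130.0], [159.1, 123.5], [188.4, 135.1], [157.6, 128.5], [187.4, 139.1], [156.7, 132.5]]
s 125
[-0.01110231 -0.0039144 ] theta 1.5818981773861014 zmax 0.15404723907957985 x [-0.00711142 -0.00540456 -0.00315104]
t 157
[ 0.01007571 -0.00496246] theta 1.5607209605109682 zmax 0.15692290095638617 x [-0.00533829 -0.00396343 -0.00068338]
```

View pics/3.png

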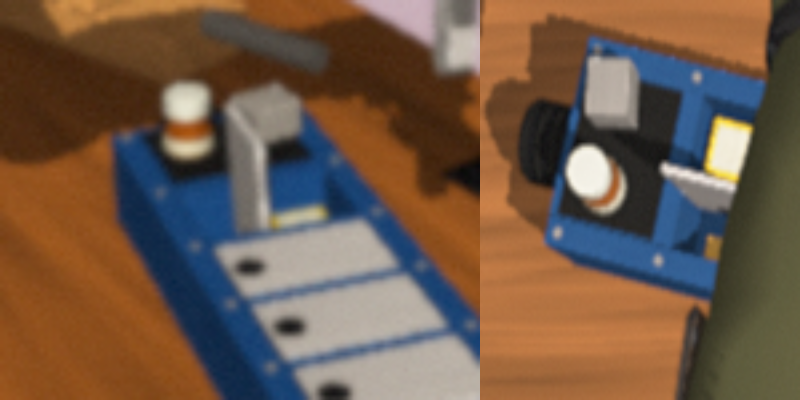

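The picture shows hatch 4 upright: both depth fits give about 1.57 rad, with its top near (245,115) in the left panel. The jar and insert have not moved and the hand is clear, so I'm handing in.

```bash
python3 -c "
from station import ctrl
print(ctrl.hand_in())"
```

```text
the job is handed in; nothing more can be done
None
```

Hatch 4 was the loose one: it tipped under about 3 N, now stands upright at about 1.57 rad with the hand clear, and the job is handed in; it was the first I pressed, so I never pressed 1 to 3, and the verdict was not shown.

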